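Swing the bench torch home and lock it with its headed pin

ROBOT

A 6-joint arm with a two-finger parallel gripper is mounted at the origin on the work surface. World frame = base frame: x ahead of the robot, y to its left, z up, the work surface at z = 0. Lengths are in m, angles in rad, forces in N, time in s.
With the tool pointing down it reaches from about 0.3 to 0.875 m from the base axis. Payload 4.2 kg.
Tool frame: the origin (TCP) lies at the very end of the fingers, on their centre line; the grasp point (between the pads) lies 19 mm behind it; z points along the fingers, y is the line along which they close (so a half turn about z gives the same grasp; the last joint's range is limited). The gripper opens to 85 mm and grips with 20 to 120 N. Pads are 22 mm wide; open, the fingers measure 114 mm over their backs; the gripper's body (76 mm by 85 mm) begins 54 mm behind the grasp point. The pads swing forward as they close: fully open they stand 13 mm farther back than shut.
Start: joints at [-1.253, 0.32, 1.565, -0, 1.257, -0.02], TCP at [0.191, -0.543, 0.231] pointing down, gripper open.
Joint ranges: [-3.11, 3.11], [-0.84, 2.01], [0.21, 2.61], [-1.34, 4.49], [0.05, 2.63], [-2.56, 2.56]. Speed limits (rad/s): [2.57, 2.57, 3.14, 3.14, 3.14, 3.14].

INTERFACE

Orientations are given as [roll, pitch, yaw] about the fixed x, y, z axes, in that order (R = Rz(yaw) Ry(pitch) Rx(roll)).
In Python, from cell import readout, cams, order gives the robot as it stands.
- The arm moves only by the tool move_arm, never from a script. Its argument "deltas" is a list of rows, each an object of numbers: "tx", "ty", "tz": the shift along the tool's x, y, z scaled (see below); "ax", "ay", "az": the turn, a rotation vector about the tool's x, y, z scaled (see below). In form: [{"tx": .., "ty": .., "tz": .., "ax": .., "ay": .., "az": ..}, ...]. A call has 1 to 12 rows; each row shifts and turns the commanded pose from where the row before left it, along the tool's axes as they then stand; what a row does not reach is not made up. The controller multiplies each number of a shift by 4 cm and each number of a turn by 0.1 rad. A row lasts 1/12 s, in which the tool goes at most 41.7 mm and 7.16 degrees, less where a joint would pass 70% of its speed; a pose out of reach is approached as far as the arm can. A call with a number of a shift or a turn outside -1 to 1 is refused whole. A call with a gripper value outside its range is refused whole. "claw" is the gripper's target within -1 to 1 (fully open at 1, half-way at 0, shut at -1), set as the call begins (left out, the last holds). The fingers move at their own pace and stop on an object; "newtons" is the grip in N (left out, the last holds). Time passes only in rows, so rows that do not move let the fingers close. It gives the time, the measured TCP pose, the force, the opening and the grip force at its end, in the units of the state.
- readout.state(): the state, without advancing time (a new reading comes with each control period).
- cams.get_image(name): name is "side" or "top" or "wrist"; returns a dict with "frame" (400x640x3 uint8, red, green, blue), "fx", "fy", "cx", "cy" (pixels), "rvec" (rotation vector, rad) and "tvec" (3), from world to camera coordinates, as OpenCV has them; the wrist camera has in their place "hand_eye" (4x4, takes a point from camera to tool coordinates, whose origin is the TCP and whose axes are the flange's). Camera axes: x right, y down, z forward; pixel columns grow to the right and rows downward; lengths in m; the calibration is good to about 2 mm. A picture is of the moment at which its call begins: read the wrist's pose just before it. There is no depth.
- order.close_job(): hands the job in; it is judged then, once.
The state is a dict: "time_s": time; "joint_positions": joint angles; "qvel": joint speeds; "effort": joint torques, N m; "tool_pos": TCP position; "ee_rot": TCP orientation; "contact_force": force on the tool from outside, world axes, zero at the start; "torque": the same for the moment, N m; "width": opening from 0.0 (shut) to 1.0 (fully open); "gripper_force": force on a finger pad.
Only numpy, scipy, OpenCV 4.12 (cv2) and the standard library are available. Lean on these libraries where they do the work, as an engineer would, in place of code of your own. Each camera call takes 0.05 s, during which the arm holds its last target. There are 200 camera calls.

TASK

Swing the bench torch's arm by its black handle until its lug is fully home in the steel fork. Then take the lock pin, the longer of the two headed pins in the wooden rack, and push it through fork and lug until its head seats flush on the fork, and let go. Leave the short pin and the reamer in the rack, and do not knock the tumbler or the jar of rods about.

Things in the scene. Friction and masses are not known exactly. Their poses are not given: they have to be found in the camera images.
- fork: Plain steel fork on the torch stand. Origin: centre of the hole's mouth on the upper cheek's top face (56 x 56 mm, 165 mm above the bench). z: the hole's axis, up out of the mouth, leaning 35 degrees from vertical towards the robot's side; x up the slope, y level. The pin goes in along -z. Upper cheek 14 mm, slot 22 mm, lower cheek 14 mm thick; holes 18.6 mm. Slot open to -y, closed at +y.
- fork_exit (a point): Centre of the hole's lower end, on the lower cheek's underside, 50 mm below the mouth along the axis; below it the way is free for 45 mm. A sprung plunger in the lower cheek, 43 mm below the mouth, grips the shank sideways with 6 to 9 N, so the pin does not fall home by itself: push it with 5 to 15 N.
- torch_arm (a joint): Arm angle about a pivot parallel to the fork's z at fork x = 110, y = 0 mm. 0 = home, at its stop, holes in line. Positive swings lug and handle out towards fork -y: the handle is at x = 110 - 185 cos(angle), y = -185 sin(angle) mm in the fork's frame. It stays where left; moving it takes 2 to 4 N at the handle. Starts at 0.3 to 0.65 rad.
- torch_handle (a point): Centre of the top of the arm's handle: a black round post, 18 mm in diameter, parallel to the fork's z, at the arm's robot-side end, 185 mm from the pivot; when home 75 mm down the slope from the hole (fork x = -75 mm). Its top is 40 mm above the fork's top face (fork z = +40 mm); the post is free for 55 mm below its top, down to the flat arm.
- lug_hole (a point): Centre of the lug's hole on the lug's upper face. The lug is the flat aluminium eye of the torch's arm, 44 x 44 mm, 20 mm thick, hole 18.6 mm, 110 mm from the pivot. When home it lies on the fork's axis at fork z = -15 mm. The torch itself stands over the pivot, up the slope.
- stand: The torch stand, fixed to the bench: timber block 200 x 190 x 55 mm, black round foot, column, and the inclined fork deck on top with the torch above its far end (up to 340 mm above the bench). Origin: on the bench under the stand; x points away from the robot's side. The fork's mouth is at x = -30, y = 0, z = 165 mm.
- lock_pin: The lock pin: steel headed pin upright in the rack, 120 mm long. Origin: centre of the foot's end face; z runs up to the head. Shank 16 mm thick, 80 mm long, foot tapered to 8 mm over the last 7 mm; round dark knurled head 32 mm in diameter, 40 mm tall (z = 80 to 120 mm). 0.15 to 0.3 kg. In the rack its head's top is 140 mm above the bench, 35 mm higher than the short pin's.
- lock_pin_collar (a point): Centre of the underside of the lock pin's head, 80 mm from the foot: the face that seats on the fork's top face.
- rack: Fixed wooden rack, 75 x 235 x 50 mm. Origin: centre of its underside, z up, y along its length. Three holes, 18 mm in diameter, 30 mm deep (floor 20 mm above the bench), at y = -75, 0 and 75 mm, hold the lock pin, the short pin and the reamer in any order.
- short_pin: Short pin, not to be used: same shank diameter and head as the lock pin but 85 mm long, too short to lock the fork. Upright in the rack, head top about 105 mm above the bench. Origin: centre of its foot.
- reamer: Glassworker's reamer, upright in the rack, not to be used: 16 mm black rod with a slim wooden handle 75 mm long and 26 mm thick, 145 mm long in all, top about 165 mm above the bench. Origin: centre of its foot.
- tumbler: Small clear glass tumbler, 60 mm wide and 55 mm tall, standing on the bench beside the torch stand on its -y side, below the swinging arm. Origin: centre of its underside.
- rod_jar: Amber glass jar 76 mm wide and 100 mm tall with thin glass rods standing in it up to about 220 mm, at the far side of the bench. Origin: centre of its underside.
Not all that is in view belongs to the job. What is shaped like the lock_pin but blue or red is not meant.

How it is judged:
On the way, in this order (a step that is already met when the one before it is completed fails the run):
1. the torch's arm is swung home into the fork (joint below 0.04 rad) with the lock pin not yet in the fork (value of joint torch_arm below 0.04 rad and distance between lock_pin_collar and fork above 0.1 m), for 0.2 s.
2. the lock pin's foot has passed through the lug, in line with the hole, the arm still home (value of joint torch_arm below 0.04 rad and angle between the z axis of lock_pin and the z axis of fork, either way round below 0.12 rad and x of lock_pin in the frame of fork between -0.012 and 0.012 m and y of lock_pin in the frame of fork between -0.012 and 0.012 m and z of lock_pin in the frame of fork below -0.036 m), for 0.1 s.
At the end, for the whole second after the job is handed in: The arm is home (joint below 0.04 rad); the lock pin passes through fork and lug, in line with the hole within 0.12 rad and its foot within 12 mm of the axis and at least 70 mm below the mouth, the centre of its head's underside within 5 mm of the centre of the hole's mouth, at rest (value of joint torch_arm below 0.04 rad and angle between the z axis of lock_pin and the z axis of fork, either way round below 0.12 rad and x of lock_pin in the frame of fork between -0.012 and 0.012 m and y of lock_pin in the frame of fork between -0.012 and 0.012 m and distance between lock_pin_collar and fork below 0.005 m and z of lock_pin in the frame of fork below -0.07 m and linear speed of lock_pin below 0.02 m/s); the robot touches nothing.
It fails at once if the short pin moved by more than 40 mm (distance of short_pin from where it was at the start of the episode above 0.04 m).
It fails at once if the reamer moved by more than 40 mm (distance of reamer from where it was at the start of the episode above 0.04 m).
It fails at once if the tumbler moved by more than 40 mm (distance of tumbler from where it was at the start of the episode above 0.04 m).
It fails at once if the jar of rods moved by more than 40 mm (distance of rod_jar from where it was at the start of the episode above 0.04 m).
It also fails if it takes over 59 s, if anything falls off the work surface, if the arm or the gripper's body presses on something with over 40 N, if the wrist force passes 120 N, or if a joint passes its speed limit or range.

## Working session

There is one attempt and no reset: what is moved stays moved. The work goes in short steps, Python scripts to look and compute and a tool call to move; the robot and the scene stay as the last step left them, time stands still between calls to the robot, and variables do not carry over. Pictures are saved under pics/ and viewed, at most 10 in all, crops included, and the job is handed in when it is done.

Besides the shell and the picture viewer there is one more tool, called after ">>>" as name([rows], argument=value, ...), one row to a line, values as JSON. move_arm: Moves the arm, as the interface text tells. Its arguments: {"type":"object","properties":{"deltas":{"type":"array"},"claw":{"type":"number"},"newtons":{"type":"number"}},"required":["deltas"]}

```bash
ls; mkdir -p pics; cat > h.py <<'E'
import numpy as np, cv2, json
from scipy.spatial.transform import Rotation as R
from cell import readout, cams, order
def grab(name, fn):
    s=readout.state(); d=cams.get_image(name); f=d.pop('frame')
    cv2.imwrite(f'pics/{fn}.png', f[:,:,::-1])
    if 'hand_eye' in d:
        H=np.array(d['hand_eye']); T=np.eye(4); T[:3,:3]=R.from_euler('xyz',s['ee_rot']).as_matrix(); T[:3,3]=s['tool_pos']
        C=T@H
    else:
        C=np.eye(4); r=R.from_rotvec(np.ravel(d['rvec'])).as_matrix(); C[:3,:3]=r.T; C[:3,3]=-r.T@np.ravel(d['tvec'])
    m=dict(K=[d['fx'],d['fy'],d['cx'],d['cy']],C=C.tolist()); json.dump(m,open(f'pics/{fn}.json','w'))
    return f
def ray(fn,u,v):
    m=json.load(open(f'pics/{fn}.json')); fx,fy,cx,cy=m['K']; C=np.array(m['C'])
    d=C[:3,:3]@np.array([(u-cx)/fx,(v-cy)/fy,1]); return C[:3,3],d/np.linalg.norm(d)
def atz(fn,u,v,z):
    o,d=ray(fn,u,v); return o+d*(z-o[2])/d[2]
def tri(*obs):
    A=np.zeros((3,3));b=np.zeros(3);rs=[ray(*o) for o in obs]
    for o,d in rs:
        P=np.eye(3)-np.outer(d,d);A+=P;b+=P@o
    p=np.linalg.solve(A,b); return p,[float(np.linalg.norm((np.eye(3)-np.outer(d,d))@(p-o)))for o,d in rs]
def proj(fn,p):
    m=json.load(open(f'pics/{fn}.json')); fx,fy,cx,cy=m['K']; C=np.array(m['C'])
    q=C[:3,:3].T@(np.asarray(p)-C[:3,3]); return np.array([fx*q[0]/q[2]+cx,fy*q[1]/q[2]+cy])
E
python3 - <<'E'
from h import *
print(readout.state())
for n in('side','top','wrist'):
    grab(n,n+'0'); m=json.load(open(f'pics/{n}0.json'));print(n,m['K'],np.round(m['C'],3).tolist())
a=cv2.imread('pics/side0.png');b=cv2.imread('pics/top0.png')
E
```

```text
pics
{'time_s': 0.0, 'joint_positions': array([-1.25297947e+00,  3.20312502e-01,  1.56571058e+00,  1.25407631e-05,
        1.25740984e+00, -2.00071367e-02]), 'qvel': array([ 0.00085669, -0.00066628, -0.00078075,  0.00086726, -0.00055082,
        0.00020022]), 'effort': array([-1.77481365e-03, -4.15528715e+01, -2.34162337e+01, -1.32862633e-04,
        8.16229818e-03, -6.31182786e-06]), 'tool_pos': array([ 0.1904209 , -0.54202987,  0.23045819]), 'ee_rot': array([-3.13975300e+00, -4.87364032e-05,  3.37820068e-01]), 'contact_force': array([ 0.06291383,  0.57772772, -0.16828823]), 'torque': array([ 0.01051706, -0.04825188, -0.0162767 ]), 'gripper_force': 0.0, 'width': 0.9986696417904335}
side [402.3114551176638, 402.3114551176638, 320.42221909276446, 195.60258462885133] [[0.988, -0.122, 0.092, 0.471], [-0.151, -0.715, 0.682, -0.694], [-0.018, -0.688, -0.725, 0.822], [0.0, 0.0, 0.0, 1.0]]
top [437.2897968118008, 437.2897968118008, 310.74294599411223, 203.20171304500118] [[-0.02, -0.987, 0.162, 0.371], [-1.0, 0.021, 0.006, -0.08], [-0.009, -0.162, -0.987, 1.208], [0.0, 0.0, 0.0, 1.0]]
wrist [319.3373322156486, 319.3373322156486, 319.6776275557731, 198.82226441486563] [[0.331, -0.898, -0.291, 0.264], [-0.943, -0.316, -0.1, -0.516], [-0.002, 0.307, -0.952, 0.375], [0.0, 0.0, 0.0, 1.0]]
```

View pics/side0.png

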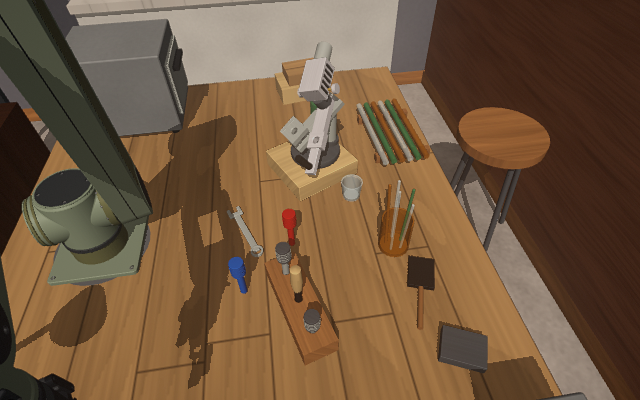

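View pics/top0.png

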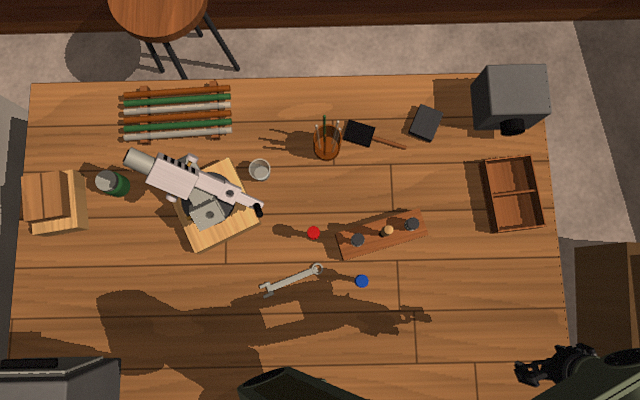

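Side view: the pins with grey heads are at (283,250) and (313,318), with the reamer between them at (296,275). Decoys are red at (290,217) and blue at (237,267). The fork is at about (293,130), the handle at about (305,162), the tumbler at (352,187) and the jar at (396,230). Next I'll make close crops.

```bash
python3 - <<'E'
import cv2,numpy as np
s=cv2.imread('pics/side0.png');t=cv2.imread('pics/top0.png')
def c(i,x,y,w,h,k):
    o=cv2.resize(i[y:y+h,x:x+w],None,fx=k,fy=k,interpolation=cv2.INTER_CUBIC)
    for a in range(0,w,10):
        cv2.line(o,(a*k,0),(a*k,6 if a%50 else 14),(0,255,255),1)
    for a in range(0,h,10): cv2.line(o,(0,a*k),(6 if a%50 else 14,a*k),(0,255,255),1)
    return o
A=c(s,260,110,80,60,5);B=c(s,260,230,80,60,5)
C=c(t,180,160,80,60,5);D=c(t,335,205,80,60,5)
cv2.imwrite('pics/c1.png',np.vstack([np.hstack([A,B]),np.hstack([C,D])]))
E
```

```text
(no output)
```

View pics/c1.png

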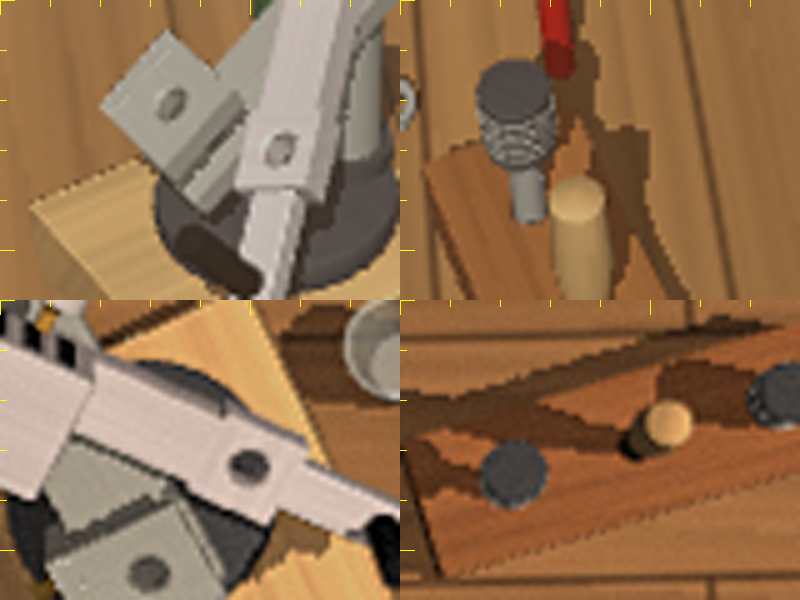

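```bash
cat >> h.py <<'E'
def ff(p): # mouth x,y,z, psi -> R,t of fork
    psi=p[3]; X=np.array([np.cos(psi),np.sin(psi),0]);Z=np.array([0,0,1.]);c,s=np.cos(np.radians(35)),np.sin(np.radians(35))
    xf=c*X+s*Z;zf=c*Z-s*X; return np.c_[xf,np.cross(zf,xf),zf],np.array(p[:3])
E
python3 - <<'E'
from h import *
from scipy.optimize import least_squares
print('fork',tri(('side0',294.4,130.8),('top0',210,214.8)))
print('lug',tri(('side0',316.2,140),('top0',229.8,193.4)))
print('pinA',tri(('side0',283.2,248),('top0',357.8,239.6)))
print('pinB',tri(('side0',313,311),('top0',412,223.6)))
print('ream',tri(('side0',260+178/5,230+190/5),('top0',335+270/5,205+122/5)))
obs=[('side0',294.4,130.8,0),('top0',210,214.8,0),('side0',316.2,140,1),('top0',229.8,193.4,1)]
def f(p):
    M,t=ff(p);a=p[4];L=[t,t+M@[.11-.11*np.cos(a),-.11*np.sin(a),-.015]]
    r=[]
    for n,u,v,k in obs:r+=list(proj(n,L[k])-[u,v])
    return r
s=least_squares(f,[.6,.15,.165,0,.5]);print(s.x,np.round(s.fun,2))
p=s.x;M,t=ff(p);np.save('fork.npy',p)
for ang in(p[4],0):
  for z in(.04,-.015):
    h=t+M@[.11-.185*np.cos(ang),-.185*np.sin(ang),z];print('handle',h,proj('side0',h),proj('top0',h))
print(M)
print('tumbler',atz('top0',259,171,.03),'jar',atz('top0',327,142,.05),'red',atz('top0',313,232,.1),'blue',atz('top0',361,281,.1))
E
```

```text
fork (array([0.52039038, 0.17023255, 0.16533635]), [0.0010367473719704104, 0.0010367473719704603])
lug (array([0.57212584, 0.1231692 , 0.16417486]), [0.001058921921220316, 0.0010589219212202748])
pinA (array([ 0.45608108, -0.18621829,  0.13712349]), [0.0015379855016376639, 0.0015379855016377946])
pinB (array([ 0.49705912, -0.3258776 ,  0.11382452]), [0.0033179531009889717, 0.0033179531009888863])
ream (array([ 0.4763421 , -0.25867189,  0.1660686 ]), [0.0012410351476269037, 0.0012410351476268354])
[0.52037201 0.17047473 0.16475753 0.44510107 0.63347272] [-0.38  0.22 -0.08 -0.39 -0.45  0.01  0.03 -0.41]
handle [0.51790151 0.04796427 0.17509351] [298.09322562 158.19367621] [260.12527056 213.78255426]
handle [0.54637453 0.06154668 0.13004015] [309.62028861 166.81889576] [256.91366495 205.10351284]
handle [0.44421388 0.13414523 0.15450538] [266.66204965 145.78532706] [225.43702866 246.03019574]
handle [0.4726869  0.14772763 0.10945202] [278.7647639  154.38771769] [223.7991001  235.98216904]
[[ 7.39339730e-01 -4.30549103e-01 -5.17691252e-01]
 [ 3.52685178e-01  9.02567155e-01 -2.46952820e-01]
 [ 5.73576436e-01  2.77555756e-17  8.19152044e-01]]
tumbler [0.65809004 0.06890899 0.03      ] jar [ 0.73082515 -0.12052945  0.05      ] red [ 0.47904879 -0.07714186  0.1       ] blue [ 0.35419543 -0.19422788  0.1       ]
```

```bash
cat >> h.py <<'E'
from scipy.optimize import least_squares as LS
def pose(s=None):
    s=s or readout.state(); return R.from_euler('xyz',s['ee_rot']),np.array(s['tool_pos'])
def path(Ra,ta,v,n):
    out=[(Ra,ta)]
    for _ in range(n):
        ta=ta+Ra.apply(np.array(v[:3])*.04); Ra=Ra*R.from_rotvec(np.array(v[3:])*.1); out.append((Ra,ta))
    return out
def rows(Ra,ta,Rb,tb,n):
    def f(v):
        r,t=path(Ra,ta,v,n)[-1]; return np.r_[(t-tb)*100,(Rb.inv()*r).as_rotvec()*10]
    w=(Ra.inv()*Rb).as_rotvec()/n/.1; v0=np.r_[Ra.inv().apply(tb-ta)/n/.04,w]
    s=LS(f,v0); v=np.round(s.x,3); P=path(Ra,ta,v,n)
    print('n',n,'v',v.tolist(),'res',np.linalg.norm(P[-1][1]-tb).round(4),'path',[np.round(P[i][1],3).tolist() for i in range(0,n+1,max(1,n//4))]); return P[-1]
def tooly(p,a): # x = y_f turned by a about z_f, z=-z_f
    M,t=ff(p); Z=M[:,2]; x=M@[-np.sin(a),np.cos(a),0]; return R.from_matrix(np.c_[x,np.cross(-Z,x),-Z])
E
python3 - <<'E'
from h import *
p=np.load('fork.npy');M,t=ff(p)
for nm,o in(('boxL',(('side0',299,93),('top0',187,200))),('boxR',(('side0',325,103),('top0',199,176))),('tip',(('side0',324,46),('top0',130,158)))):
    q,e=tri(*o);print(nm,q,e,'fork',(M.T@(q-t)).round(3))
a=p[4]; Rt=tooly(p,a)
def W(z,off,ang=a): # off: back from the handle along tangent
    return t+M@(np.array([.11-.185*np.cos(ang),-.185*np.sin(ang),z])+off*np.array([np.sin(ang),-np.cos(ang),0]))
Ra,ta=pose()
b=rows(Ra,ta,Rt,W(.10,.04),24)
c=rows(*b,Rt,W(.005,.04),6)
d=rows(*c,Rt,W(.005,.022),3)
e=rows(*d,tooly(p,0),W(.005,.018,0),24)
E
```

```text
boxL [0.54115431 0.19888462 0.26033669] [0.0012999652472268344, 0.0012999652472268574] fork [0.08  0.017 0.061]
boxR [0.60294702 0.18053184 0.23457642] [0.003339662965958102, 0.0033396629659581257] fork [ 0.105 -0.026  0.012]
tip [0.62144444 0.30025988 0.32847676] [0.0023535700878663285, 0.002353570087866342] fork [0.214 0.074 0.05 ]
n 24 v [0.778, 0.309, 0.041, -0.277, 0.159, -0.927] res 0.0007 path [[0.19, -0.542, 0.231], [0.385, -0.504, 0.231], [0.529, -0.369, 0.246], [0.578, -0.176, 0.255], [0.518, 0.012, 0.238]]
n 6 v [-0.001, 0.002, 0.397, 0.001, -0.001, 0.001] res 0.0002 path [[0.518, 0.012, 0.238], [0.526, 0.016, 0.225], [0.534, 0.02, 0.212], [0.542, 0.024, 0.199], [0.551, 0.028, 0.186], [0.559, 0.032, 0.173], [0.567, 0.036, 0.16]]
n 3 v [0.149, -0.001, 0.001, 0.0, 0.001, -0.001] res 0.0001 path [[0.567, 0.036, 0.16], [0.563, 0.039, 0.158], [0.558, 0.042, 0.156], [0.553, 0.045, 0.154]]
n 24 v [0.126, -0.011, -0.0, -0.0, -0.0, 0.264] res 0.0005 path [[0.553, 0.045, 0.154], [0.529, 0.06, 0.143], [0.507, 0.079, 0.135], [0.487, 0.102, 0.129], [0.471, 0.127, 0.126]]
```

>>> move_arm([
  {"tx":0.778,"ty":0.309,"tz":0.041,"ax":-0.277,"ay":0.159,"az":-0.927},
  {"tx":0.778,"ty":0.309,"tz":0.041,"ax":-0.277,"ay":0.159,"az":-0.927},
  {"tx":0.778,"ty":0.309,"tz":0.041,"ax":-0.277,"ay":0.159,"az":-0.927},
  {"tx":0.778,"ty":0.309,"tz":0.041,"ax":-0.277,"ay":0.159,"az":-0.927},
  {"tx":0.778,"ty":0.309,"tz":0.041,"ax":-0.277,"ay":0.159,"az":-0.927},
  {"tx":0.778,"ty":0.309,"tz":0.041,"ax":-0.277,"ay":0.159,"az":-0.927},
  {"tx":0.778,"ty":0.309,"tz":0.041,"ax":-0.277,"ay":0.159,"az":-0.927},
  {"tx":0.778,"ty":0.309,"tz":0.041,"ax":-0.277,"ay":0.159,"az":-0.927},
  {"tx":0.778,"ty":0.309,"tz":0.041,"ax":-0.277,"ay":0.159,"az":-0.927},
  {"tx":0.778,"ty":0.309,"tz":0.041,"ax":-0.277,"ay":0.159,"az":-0.927},
  {"tx":0.778,"ty":0.309,"tz":0.041,"ax":-0.277,"ay":0.159,"az":-0.927},
  {"tx":0.778,"ty":0.309,"tz":0.041,"ax":-0.277,"ay":0.159,"az":-0.927},
], claw=-1)

```text
time_s: 1.15
tool_pos: [0.5306, -0.3677, 0.2467]
ee_rot: [2.777, 0.015, 1.465]
contact_force: [0.9, -0.7, 0.1]
width: 0.0
gripper_force: 0.0
```

>>> move_arm([
  {"tx":0.778,"ty":0.309,"tz":0.041,"ax":-0.277,"ay":0.159,"az":-0.927},
  {"tx":0.778,"ty":0.309,"tz":0.041,"ax":-0.277,"ay":0.159,"az":-0.927},
  {"tx":0.778,"ty":0.309,"tz":0.041,"ax":-0.277,"ay":0.159,"az":-0.927},
  {"tx":0.778,"ty":0.309,"tz":0.041,"ax":-0.277,"ay":0.159,"az":-0.927},
  {"tx":0.778,"ty":0.309,"tz":0.041,"ax":-0.277,"ay":0.159,"az":-0.927},
  {"tx":0.778,"ty":0.309,"tz":0.041,"ax":-0.277,"ay":0.159,"az":-0.927},
  {"tx":0.778,"ty":0.309,"tz":0.041,"ax":-0.277,"ay":0.159,"az":-0.927},
  {"tx":0.778,"ty":0.309,"tz":0.041,"ax":-0.277,"ay":0.159,"az":-0.927},
  {"tx":0.778,"ty":0.309,"tz":0.041,"ax":-0.277,"ay":0.159,"az":-0.927},
  {"tx":0.778,"ty":0.309,"tz":0.041,"ax":-0.277,"ay":0.159,"az":-0.927},
  {"tx":0.778,"ty":0.309,"tz":0.041,"ax":-0.277,"ay":0.159,"az":-0.927},
  {"tx":0.778,"ty":0.309,"tz":0.041,"ax":-0.277,"ay":0.159,"az":-0.927},
])

```text
time_s: 2.15
tool_pos: [0.517, 0.0133, 0.2377]
ee_rot: [2.628, 0.349, 2.563]
contact_force: [-0.1, 0.5, 0.5]
width: 0.003
gripper_force: 0.0
```

Tracking is good. I'll take a close wrist look at the handle and fork.

```bash
python3 - <<'E'
from h import *
p=np.load('fork.npy');M,t=ff(p)
grab('wrist','w1');f=cv2.imread('pics/w1.png');cv2.imwrite('pics/w1.png',f)
a=p[4]
print('handle',proj('w1',t+M@[.11-.185*np.cos(a),-.185*np.sin(a),.04]),'mouth',proj('w1',t),'lug',proj('w1',t+M@[.11-.11*np.cos(a),-.11*np.sin(a),-.015]))
E
```

```text
handle [318.19642317 160.74133202] mouth [455.22433413  59.40260653] lug [410.62821477 148.17030203]
```

View pics/w1.png

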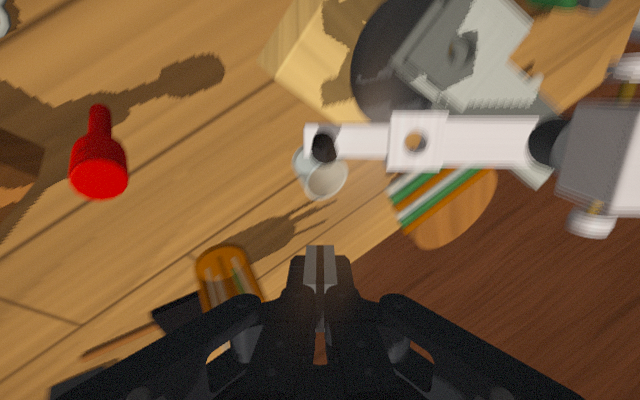

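```bash
python3 - <<'E'
from h import *
p=np.load('fork.npy');M,t=ff(p)
s=readout.state();print(s['qvel'].round(3),s['tool_pos'])
f=grab('wrist','w2');a=p[4]
P={'handle':t+M@[.11-.185*np.cos(a),-.185*np.sin(a),.04],'mouth':t,'lug':t+M@[.11-.11*np.cos(a),-.11*np.sin(a),-.015]}
o=np.hstack([cv2.resize(f[y:y+60,x:x+60],None,fx=4,fy=4,interpolation=cv2.INTER_CUBIC) for x,y in((430,20),(385,110),(295,120))])[:,:,::-1].copy()
cv2.imwrite('pics/c2.png',o)
for k in P:print(k,proj('w2',P[k]))
E
```

```text
[-0.043  0.034 -0.039 -0.101  0.011  0.225] [0.51161418 0.01707812 0.23483947]
handle [318.2972767  172.55141641]
mouth [453.59189625  72.4077686 ]
lug [409.73151579 158.67060902]
```

View pics/c2.png

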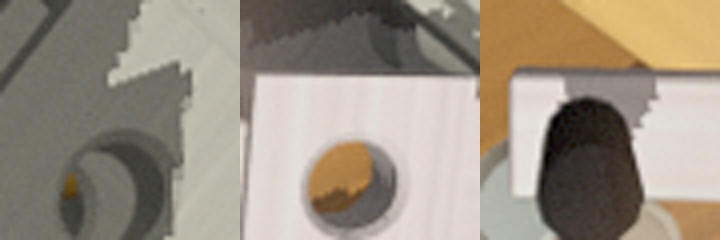

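>>> move_arm([
  {"tz":0},
  {"tz":0.397},
  {"tz":0.397},
  {"tz":0.397},
  {"tz":0.397},
  {"tz":0.397},
  {"tz":0.397},
  {"tz":0},
  {"tz":0},
  {"tz":0},
])

```text
invalid input
```

```bash
python3 - <<'E'
from h import *
p=np.load('fork.npy');M,t=ff(p)
s=readout.state();r,q=pose(s);print(s['qvel'].round(3),q,s['contact_force'],(M.T@(q-t)).round(4), (tooly(p,p[4]).inv()*r).as_rotvec().round(3))
grab('wrist','w3');a=p[4]
print('handle',proj('w3',t+M@[.11-.185*np.cos(a),-.185*np.sin(a),.04]),'mouth',proj('w3',t),'lug',proj('w3',t+M@[.11-.11*np.cos(a),-.11*np.sin(a),-.015]))
E
```

```text
[-0.034  0.026 -0.086 -0.035 -0.047  0.074] [0.51371486 0.01483415 0.23567822] [-0.33038686  0.55824909  0.71438833] [-0.0191 -0.1376  0.1   ] [-0.     0.007 -0.003]
handle [319.37280027 167.52738787] mouth [455.18352715  66.26033928] lug [411.20622075 153.86627754]
```

View pics/w3.png

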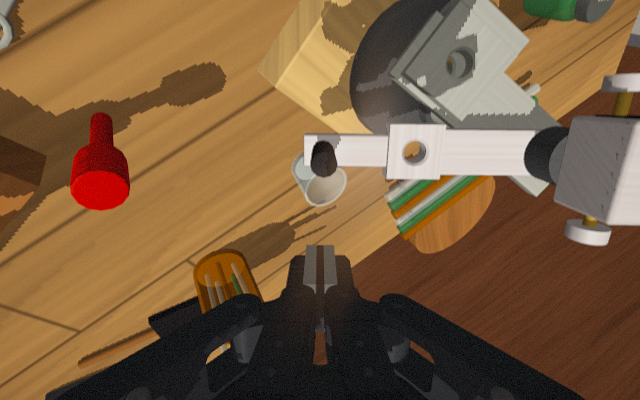

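>>> move_arm([
  {"tx":0,"ty":0,"tz":0.4,"ax":0,"ay":0,"az":0},
  {"tx":0,"ty":0,"tz":0.4,"ax":0,"ay":0,"az":0},
  {"tx":0,"ty":0,"tz":0.4,"ax":0,"ay":0,"az":0},
  {"tx":0,"ty":0,"tz":0.4,"ax":0,"ay":0,"az":0},
  {"tx":0,"ty":0,"tz":0.4,"ax":0,"ay":0,"az":0},
  {"tx":0,"ty":0,"tz":0.4,"ax":0,"ay":0,"az":0},
  {"tx":0,"ty":0,"tz":0,"ax":0,"ay":0,"az":0},
  {"tx":0,"ty":0,"tz":0,"ax":0,"ay":0,"az":0},
  {"tx":0,"ty":0,"tz":0,"ax":0,"ay":0,"az":0},
])

```text
time_s: 3.05
tool_pos: [0.568, 0.0348, 0.1599]
ee_rot: [2.628, 0.348, 2.557]
contact_force: [0.6, -0.7, 0.1]
width: -0.002
gripper_force: 0.0
```

>>> move_arm([
  {"tx":0.15,"ty":0,"tz":0,"ax":0,"ay":0,"az":0},
  {"tx":0.15,"ty":0,"tz":0,"ax":0,"ay":0,"az":0},
  {"tx":0.15,"ty":0,"tz":0,"ax":0,"ay":0,"az":0},
  {"tx":0.126,"ty":-0.011,"tz":0,"ax":0,"ay":0,"az":0.264},
  {"tx":0.126,"ty":-0.011,"tz":0,"ax":0,"ay":0,"az":0.264},
  {"tx":0.126,"ty":-0.011,"tz":0,"ax":0,"ay":0,"az":0.264},
  {"tx":0.126,"ty":-0.011,"tz":0,"ax":0,"ay":0,"az":0.264},
  {"tx":0.126,"ty":-0.011,"tz":0,"ax":0,"ay":0,"az":0.264},
  {"tx":0.126,"ty":-0.011,"tz":0,"ax":0,"ay":0,"az":0.264},
  {"tx":0.126,"ty":-0.011,"tz":0,"ax":0,"ay":0,"az":0.264},
  {"tx":0.126,"ty":-0.011,"tz":0,"ax":0,"ay":0,"az":0.264},
  {"tx":0.126,"ty":-0.011,"tz":0,"ax":0,"ay":0,"az":0.264},
])

```text
time_s: 4.05
tool_pos: [0.5175, 0.0692, 0.1377]
ee_rot: [2.568, 0.223, 2.344]
contact_force: [0.1, -2.5, 0.3]
width: -0.002
gripper_force: 1.4
```

>>> move_arm([
  {"tx":0.126,"ty":-0.011,"tz":0,"ax":0,"ay":0,"az":0.264},
  {"tx":0.126,"ty":-0.011,"tz":0,"ax":0,"ay":0,"az":0.264},
  {"tx":0.126,"ty":-0.011,"tz":0,"ax":0,"ay":0,"az":0.264},
  {"tx":0.126,"ty":-0.011,"tz":0,"ax":0,"ay":0,"az":0.264},
  {"tx":0.126,"ty":-0.011,"tz":0,"ax":0,"ay":0,"az":0.264},
  {"tx":0.126,"ty":-0.011,"tz":0,"ax":0,"ay":0,"az":0.264},
  {"tx":0.126,"ty":-0.011,"tz":0,"ax":0,"ay":0,"az":0.264},
  {"tx":0.126,"ty":-0.011,"tz":0,"ax":0,"ay":0,"az":0.264},
  {"tx":0.126,"ty":-0.011,"tz":0,"ax":0,"ay":0,"az":0.264},
  {"tx":0.126,"ty":-0.011,"tz":0,"ax":0,"ay":0,"az":0.264},
])

```text
time_s: 4.88
tool_pos: [0.4838, 0.1056, 0.1274]
ee_rot: [2.535, 0.075, 2.123]
contact_force: [1.8, -2.6, -1.7]
width: 0.003
gripper_force: 1.4
```

>>> move_arm([
  {"tx":0.126,"ty":-0.011,"tz":0,"ax":0,"ay":0,"az":0.264},
  {"tx":0.126,"ty":-0.011,"tz":0,"ax":0,"ay":0,"az":0.264},
  {"tx":0.126,"ty":-0.011,"tz":0,"ax":0,"ay":0,"az":0.264},
  {"tx":0.126,"ty":-0.011,"tz":0,"ax":0,"ay":0,"az":0.264},
  {"tx":0.126,"ty":-0.011,"tz":0,"ax":0,"ay":0,"az":0.264},
  {"tx":0,"ty":0,"tz":0,"ax":0,"ay":0,"az":0},
  {"tx":0,"ty":0,"tz":0,"ax":0,"ay":0,"az":0},
])

```text
time_s: 5.47
tool_pos: [0.4699, 0.1271, 0.1252]
ee_rot: [2.531, -0.001, 2.018]
contact_force: [-0.1, 0.2, 0.6]
width: 0.0
gripper_force: 0.0
```

```bash
python3 - <<'E'
from h import *
p=np.load('fork.npy');M,t=ff(p);r,q=pose();s=readout.state()
print((M.T@(q-t)).round(4),(tooly(p,0).inv()*r).as_rotvec().round(3),(M.T@s['contact_force']).round(1))
E
```

```text
[-0.0753 -0.0174  0.0044] [ 0.     0.002 -0.002] [0.3 0.2 0.5]
```

>>> move_arm([
  {"tx":0.05,"ty":0,"tz":0,"ax":0,"ay":0,"az":0},
  {"tx":0.05,"ty":0,"tz":0,"ax":0,"ay":0,"az":0},
  {"tx":0,"ty":0,"tz":0,"ax":0,"ay":0,"az":0},
])

```text
time_s: 5.72
tool_pos: [0.4696, 0.1282, 0.1253]
ee_rot: [2.53, 0.005, 2.013]
contact_force: [0.4, -7.9, -0.5]
width: 0.001
gripper_force: 3.7
```

```bash
python3 - <<'E'
from h import *
p=np.load('fork.npy');M,t=ff(p);r,q=pose();s=readout.state()
print((M.T@(q-t)).round(4),(M.T@s['contact_force']).round(1))
f=grab('wrist','w4');g=grab('top','t4')
for a in(0,.1):
  for n in('w4','t4'):print(n,[proj(n,t+M@np.array(v)).round(1) for v in([.11-.185*np.cos(a),-.185*np.sin(a),.04],[.11-.11*np.cos(a),-.11*np.sin(a),-.015],[0,0,0])])
k=cv2.resize(g[175:265,180:276],(640,600),interpolation=cv2.INTER_CUBIC)
cv2.imwrite('pics/c4.png',np.hstack([cv2.resize(f,(480,300)),cv2.resize(k,(320,300))])[:,:,::-1])
E
```

```text
[-0.0751 -0.0163  0.0045] [-2.7 -7.3  1.3]
w4 [array([318. , 267.9]), array([455.2, 216. ]), array([467.2, 226.8])]
t4 [array([225.4, 246. ]), array([209.7, 212. ]), array([209.9, 214.4])]
w4 [array([320.4, 308.4]), array([453.6, 234.3]), array([467.2, 226.8])]
t4 [array([232.2, 242.3]), array([213.6, 209.8]), array([209.9, 214.4])]
```

View pics/c4.png

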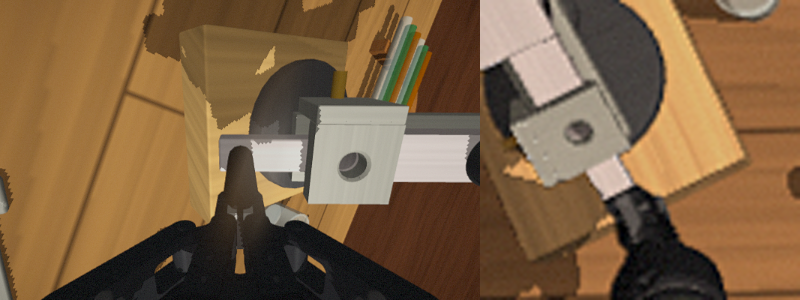

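```bash
python3 - <<'E'
from h import *
p=np.load('fork.npy');M,t=ff(p);Ra,ta=pose()
b=path(Ra,ta,[-.2,0,0,0,0,0],2)[-1]; b=path(*b,[0,0,-.5,0,0,0],5)[-1]; print(b[1])
Rd=R.from_euler('xyz',[np.pi,0,1.84])
c=rows(*b,Rd,np.array([.456,-.186,.24]),12)
E
```

```text
[0.42437535 0.08946307 0.20727322]
n 12 v [-0.559, -0.113, -0.116, 0.509, -0.04, 0.141] res 0.0002 path [[0.424, 0.089, 0.207], [0.435, 0.021, 0.212], [0.444, -0.048, 0.219], [0.451, -0.117, 0.228], [0.456, -0.186, 0.24]]
```

>>> move_arm([
  {"tx":-0.2,"ty":0,"tz":0,"ax":0,"ay":0,"az":0},
  {"tx":-0.2,"ty":0,"tz":0,"ax":0,"ay":0,"az":0},
  {"tx":0,"ty":0,"tz":-0.5,"ax":0,"ay":0,"az":0},
  {"tx":0,"ty":0,"tz":-0.5,"ax":0,"ay":0,"az":0},
  {"tx":0,"ty":0,"tz":-0.5,"ax":0,"ay":0,"az":0},
  {"tx":0,"ty":0,"tz":-0.5,"ax":0,"ay":0,"az":0},
  {"tx":0,"ty":0,"tz":-0.5,"ax":0,"ay":0,"az":0},
])

```text
time_s: 6.4
tool_pos: [0.4231, 0.0903, 0.2076]
ee_rot: [2.532, 0.001, 2.017]
contact_force: [-0.3, 1.7, 0.2]
width: 0.001
gripper_force: 0.0
```

>>> move_arm([
  {"tx":-0.559,"ty":-0.113,"tz":-0.116,"ax":0.509,"ay":-0.04,"az":0.141},
  {"tx":-0.559,"ty":-0.113,"tz":-0.116,"ax":0.509,"ay":-0.04,"az":0.141},
  {"tx":-0.559,"ty":-0.113,"tz":-0.116,"ax":0.509,"ay":-0.04,"az":0.141},
  {"tx":-0.559,"ty":-0.113,"tz":-0.116,"ax":0.509,"ay":-0.04,"az":0.141},
  {"tx":-0.559,"ty":-0.113,"tz":-0.116,"ax":0.509,"ay":-0.04,"az":0.141},
  {"tx":-0.559,"ty":-0.113,"tz":-0.116,"ax":0.509,"ay":-0.04,"az":0.141},
  {"tx":-0.559,"ty":-0.113,"tz":-0.116,"ax":0.509,"ay":-0.04,"az":0.141},
  {"tx":-0.559,"ty":-0.113,"tz":-0.116,"ax":0.509,"ay":-0.04,"az":0.141},
  {"tx":-0.559,"ty":-0.113,"tz":-0.116,"ax":0.509,"ay":-0.04,"az":0.141},
  {"tx":-0.559,"ty":-0.113,"tz":-0.116,"ax":0.509,"ay":-0.04,"az":0.141},
  {"tx":-0.559,"ty":-0.113,"tz":-0.116,"ax":0.509,"ay":-0.04,"az":0.141},
  {"tx":-0.559,"ty":-0.113,"tz":-0.116,"ax":0.509,"ay":-0.04,"az":0.141},
], claw=1)

```text
time_s: 7.4
tool_pos: [0.4563, -0.1859, 0.2391]
ee_rot: [-3.137, -0.004, 1.842]
contact_force: [0.4, 0.9, -0.1]
width: 0.999
gripper_force: 0.0
```

>>> move_arm([
  {"tx":0,"ty":0,"tz":0,"ax":0,"ay":0,"az":0},
  {"tx":0,"ty":0,"tz":0,"ax":0,"ay":0,"az":0},
  {"tx":0,"ty":0,"tz":0,"ax":0,"ay":0,"az":0},
  {"tx":0,"ty":0,"tz":0,"ax":0,"ay":0,"az":0},
])

```text
time_s: 7.73
tool_pos: [0.4558, -0.1838, 0.2387]
ee_rot: [-3.139, -0.005, 1.844]
contact_force: [0.7, 0.0, 0.4]
width: 1.003
gripper_force: 0.0
```

```bash
python3 - <<'E'
from h import *
s=readout.state();r,q=pose(s);print(q,s['ee_rot'],s['qvel'].round(3))
f=grab('wrist','w5');top=[.456,-.186,.14]
print('pred top',proj('w5',top),proj('w5',[.456,-.186,.1]),'short',proj('w5',[.497,-.326,.105]))
cv2.imwrite('pics/w5.png',f[:,:,::-1])
g=cams.get_image('top')['frame'];cv2.imwrite('pics/t5.png',g[:,:,::-1])
k=g[175:265,180:276];cv2.imwrite('pics/c5.png',np.hstack([f,np.vstack([cv2.resize(k,(160,150)),np.zeros((250,160,3),np.uint8)])])[:,:,::-1])
E
```

```text
[ 0.45577379 -0.18380753  0.23866416] [-3.13947578 -0.00509256  1.84370146] [ 0.005 -0.007 -0.001 -0.002 -0.002  0.001]
pred top [320.0310446  202.71425335] [320.07923762 189.1009852 ] short [321.68342034 324.65372161]
```

View pics/c5.png

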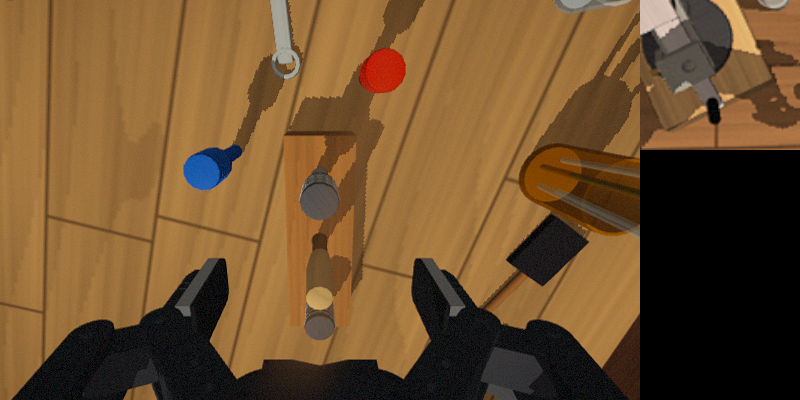

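>>> move_arm([
  {"tx":0,"ty":0,"tz":0.4,"ax":0,"ay":0,"az":0},
  {"tx":0,"ty":0,"tz":0.4,"ax":0,"ay":0,"az":0},
  {"tx":0,"ty":0,"tz":0.4,"ax":0,"ay":0,"az":0},
  {"tx":0,"ty":0,"tz":0.4,"ax":0,"ay":0,"az":0},
  {"tx":0,"ty":0,"tz":0.4,"ax":0,"ay":0,"az":0},
  {"tx":0,"ty":0,"tz":0.4,"ax":0,"ay":0,"az":0},
  {"tx":0,"ty":0,"tz":0.4,"ax":0,"ay":0,"az":0},
  {"tx":0,"ty":0,"tz":0.4,"ax":0,"ay":0,"az":0},
  {"tx":0,"ty":0,"tz":0,"ax":0,"ay":0,"az":0},
  {"tx":0,"ty":0,"tz":0,"ax":0,"ay":0,"az":0},
])

```text
time_s: 8.67
tool_pos: [0.4557, -0.1836, 0.1108]
ee_rot: [-3.139, -0.005, 1.844]
contact_force: [1.4, 0.2, 0.5]
width: 0.999
gripper_force: 0.0
```

>>> move_arm([
  {"tx":0,"ty":0,"tz":0,"ax":0,"ay":0,"az":0},
  {"tx":0,"ty":0,"tz":0,"ax":0,"ay":0,"az":0},
  {"tx":0,"ty":0,"tz":0,"ax":0,"ay":0,"az":0},
  {"tx":0,"ty":0,"tz":0,"ax":0,"ay":0,"az":0},
  {"tx":0,"ty":0,"tz":0,"ax":0,"ay":0,"az":0},
  {"tx":0,"ty":0,"tz":0,"ax":0,"ay":0,"az":0},
  {"tx":0,"ty":0,"tz":0,"ax":0,"ay":0,"az":0},
  {"tx":0,"ty":0,"tz":0,"ax":0,"ay":0,"az":0},
  {"tx":0,"ty":0,"tz":0,"ax":0,"ay":0,"az":0},
  {"tx":0,"ty":0,"tz":0,"ax":0,"ay":0,"az":0},
  {"tx":0,"ty":0,"tz":0,"ax":0,"ay":0,"az":0},
  {"tx":0,"ty":0,"tz":0,"ax":0,"ay":0,"az":0},
], claw=-1, newtons=60)

```text
time_s: 9.67
tool_pos: [0.4566, -0.1844, 0.1118]
ee_rot: [-3.141, -0.003, 1.843]
contact_force: [-0.7, -0.7, 6.7]
width: 0.358
gripper_force: 58.9
```

```bash
python3 - <<'E'
from h import *
s=readout.state();r,q=pose(s);print(q,s['ee_rot'],s['width'],s['contact_force'],s['gripper_force'])
p=np.load('fork.npy');M,t=ff(p);Rd=tooly(p,0)
up=path(r,q,[0,0,-.8,0,0,0],5)[-1]
def T(zc): return t+M@[0,0,zc]   # TCP on axis at fork z = zc
b=rows(*up,Rd,T(.115),24)
E
```

```text
[ 0.45656394 -0.18439901  0.11181005] [-3.14079213e+00 -2.94335108e-03  1.84346875e+00] 0.3580826775377711 [-0.69560112 -0.67503036  6.67084471] 58.8809198141098
n 24 v [0.318, 0.114, 0.052, -0.254, 0.021, -0.07] res 0.0004 path [[0.457, -0.185, 0.272], [0.462, -0.104, 0.262], [0.465, -0.022, 0.256], [0.464, 0.06, 0.256], [0.46, 0.142, 0.259]]
```

```bash
python3 - <<'E'
from h import *
r,q=pose();p=np.load('fork.npy');M,t=ff(p);Rd=tooly(p,0)
up=path(r,q,[0,0,-.8,0,0,0],5)[-1]
b=rows(*up,Rd,t+M@[0,0,.15],22)
E
```

```text
n 22 v [0.345, 0.112, 0.018, -0.277, 0.023, -0.076] res 0.0005 path [[0.457, -0.185, 0.272], [0.459, -0.112, 0.27], [0.458, -0.04, 0.272], [0.454, 0.033, 0.277], [0.447, 0.105, 0.284]]
```

>>> move_arm([
  {"tx":0,"ty":0,"tz":-0.4,"ax":0,"ay":0,"az":0},
  {"tx":0,"ty":0,"tz":-0.6,"ax":0,"ay":0,"az":0},
  {"tx":0,"ty":0,"tz":-1,"ax":0,"ay":0,"az":0},
  {"tx":0,"ty":0,"tz":-1,"ax":0,"ay":0,"az":0},
  {"tx":0,"ty":0,"tz":-1,"ax":0,"ay":0,"az":0},
])

```text
time_s: 10.08
tool_pos: [0.4559, -0.1843, 0.2719]
ee_rot: [-3.138, -0.005, 1.843]
contact_force: [1.4, -0.6, -2.5]
width: 0.358
gripper_force: 60.1
```

>>> move_arm([
  {"tx":0.345,"ty":0.112,"tz":0.018,"ax":-0.277,"ay":0.023,"az":-0.076},
  {"tx":0.345,"ty":0.112,"tz":0.018,"ax":-0.277,"ay":0.023,"az":-0.076},
  {"tx":0.345,"ty":0.112,"tz":0.018,"ax":-0.277,"ay":0.023,"az":-0.076},
  {"tx":0.345,"ty":0.112,"tz":0.018,"ax":-0.277,"ay":0.023,"az":-0.076},
  {"tx":0.345,"ty":0.112,"tz":0.018,"ax":-0.277,"ay":0.023,"az":-0.076},
  {"tx":0.345,"ty":0.112,"tz":0.018,"ax":-0.277,"ay":0.023,"az":-0.076},
  {"tx":0.345,"ty":0.112,"tz":0.018,"ax":-0.277,"ay":0.023,"az":-0.076},
  {"tx":0.345,"ty":0.112,"tz":0.018,"ax":-0.277,"ay":0.023,"az":-0.076},
  {"tx":0.345,"ty":0.112,"tz":0.018,"ax":-0.277,"ay":0.023,"az":-0.076},
  {"tx":0.345,"ty":0.112,"tz":0.018,"ax":-0.277,"ay":0.023,"az":-0.076},
  {"tx":0.345,"ty":0.112,"tz":0.018,"ax":-0.277,"ay":0.023,"az":-0.076},
])

```text
time_s: 11.0
tool_pos: [0.4566, -0.0242, 0.2708]
ee_rot: [2.838, -0.017, 1.93]
contact_force: [0.1, 0.1, -2.0]
width: 0.357
gripper_force: 60.2
```

>>> move_arm([
  {"tx":0.345,"ty":0.112,"tz":0.018,"ax":-0.277,"ay":0.023,"az":-0.076},
  {"tx":0.345,"ty":0.112,"tz":0.018,"ax":-0.277,"ay":0.023,"az":-0.076},
  {"tx":0.345,"ty":0.112,"tz":0.018,"ax":-0.277,"ay":0.023,"az":-0.076},
  {"tx":0.345,"ty":0.112,"tz":0.018,"ax":-0.277,"ay":0.023,"az":-0.076},
  {"tx":0.345,"ty":0.112,"tz":0.018,"ax":-0.277,"ay":0.023,"az":-0.076},
  {"tx":0.345,"ty":0.112,"tz":0.018,"ax":-0.277,"ay":0.023,"az":-0.076},
  {"tx":0.345,"ty":0.112,"tz":0.018,"ax":-0.277,"ay":0.023,"az":-0.076},
  {"tx":0.345,"ty":0.112,"tz":0.018,"ax":-0.277,"ay":0.023,"az":-0.076},
  {"tx":0.345,"ty":0.112,"tz":0.018,"ax":-0.277,"ay":0.023,"az":-0.076},
  {"tx":0.345,"ty":0.112,"tz":0.018,"ax":-0.277,"ay":0.023,"az":-0.076},
  {"tx":0.345,"ty":0.112,"tz":0.018,"ax":-0.277,"ay":0.023,"az":-0.076},
  {"tx":0,"ty":0,"tz":0,"ax":0,"ay":0,"az":0},
])

```text
time_s: 12.0
tool_pos: [0.4404, 0.1345, 0.2858]
ee_rot: [2.535, -0.004, 2.018]
contact_force: [-0.2, -0.6, -2.8]
width: 0.358
gripper_force: 60.2
```

>>> move_arm([
  {"tx":0,"ty":0,"tz":0.25,"ax":0,"ay":0,"az":0},
  {"tx":0,"ty":0,"tz":0.25,"ax":0,"ay":0,"az":0},
  {"tx":0,"ty":0,"tz":0.25,"ax":0,"ay":0,"az":0},
  {"tx":0,"ty":0,"tz":0.25,"ax":0,"ay":0,"az":0},
  {"tx":0,"ty":0,"tz":0,"ax":0,"ay":0,"az":0},
  {"tx":0,"ty":0,"tz":0,"ax":0,"ay":0,"az":0},
  {"tx":0,"ty":0,"tz":0,"ax":0,"ay":0,"az":0},
])

```text
time_s: 12.58
tool_pos: [0.4633, 0.1428, 0.2546]
ee_rot: [2.532, -0.002, 2.015]
contact_force: [0.1, -0.2, -2.8]
width: 0.358
gripper_force: 60.1
```

```bash
python3 - <<'E'
from h import *
s=readout.state();r,q=pose(s);p=np.load('fork.npy');M,t=ff(p)
print('fork',(M.T@(q-t)).round(4),(tooly(p,0).inv()*r).as_rotvec().round(3),s['qvel'].round(3))
F={n:grab(n,n+'6') for n in('wrist','side','top')}
foot=q+r.apply([0,0,.092])
for n in F: print(n,'foot',proj(n+'6',foot).round(1),'collar',proj(n+'6',q+r.apply([0,0,.012])).round(1),'mouth',proj(n+'6',t).round(1))
def c(i,x,y,w,h,k):
    o=cv2.resize(i[y:y+h,x:x+w],None,fx=k,fy=k,interpolation=cv2.INTER_CUBIC)
    for a in range(0,w,10): cv2.line(o,(a*k,0),(a*k,6 if a%50 else 14),(255,255,0),1)
    for a in range(0,h,10): cv2.line(o,(0,a*k),(6 if a%50 else 14,a*k),(255,255,0),1)
    return o
sd=proj('side6',t).astype(int);tp=proj('top6',t).astype(int)
print(sd-[30,45],tp-[30,30])
A=c(F['wrist'],220,90,200,150,2);A=cv2.copyMakeBorder(c(F['wrist'],250,80,160,120,5)[:600,:800],0,0,0,0,0)
x,y=sd-[30,45];B=c(F['side'],x,y,60,75,6)
x,y=tp-[30,30];C=c(F['top'],x,y,60,75,6)
cv2.imwrite('pics/c6.png',np.hstack([B,C])[:,:,::-1]);cv2.imwrite('pics/c6w.png',A[:,:,::-1])
E
```

```text
fork [-0.0004 -0.0004  0.11  ] [0.002 0.001 0.002] [ 0.001 -0.01  -0.005  0.003 -0.006  0.001]
wrist foot [318.7 202.3] collar [318.3 249.2] mouth [319.5 195.2]
side foot [290.2 128.1] collar [272.4 113.2] mouth [294. 131.]
top foot [210.5 217.6] collar [212.1 232. ] mouth [209.9 214.4]
[264  86] [179 184]
```

```bash
python3 - <<'E'
import cv2,numpy as np
def c(n,x,y,w=57,h=43,k=7):
    i=cv2.imread(f'pics/{n}6.png');o=cv2.resize(i[y:y+h,x:x+w],None,fx=k,fy=k,interpolation=cv2.INTER_CUBIC)
    for a in range(0,w,10): cv2.line(o,(a*k,0),(a*k,8),(0,255,255),1)
    for a in range(0,h,10): cv2.line(o,(0,a*k),(8,a*k),(0,255,255),1)
    return o
W=c('wrist',260,150,100,75,4); print(W.shape)
S=c('side',262,105);T=c('top',180,195)
z=np.zeros((301,1,3),np.uint8)
top=np.hstack([S,T]); bot=np.hstack([W[:299],np.zeros((299,398,3),np.uint8)])
cv2.imwrite('pics/c7.png',np.vstack([top,bot[:,:798]]))
E
```

```text
(300, 400, 3)
```

View pics/c7.png

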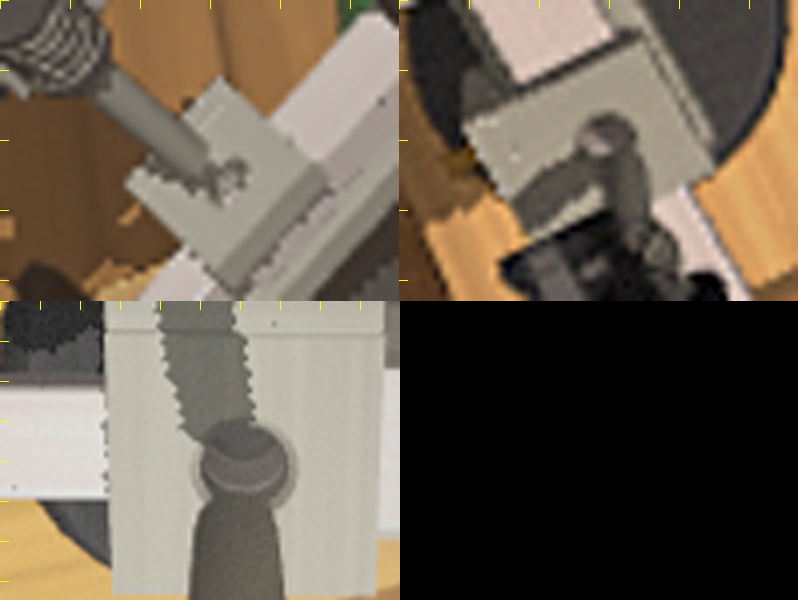

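```bash
python3 - <<'E'
from h import *
from scipy.ndimage import map_coordinates as mc
r,q=pose();p=np.load('fork.npy');M,t=ff(p)
for n in('side6','top6','wrist6'):
    P=lambda z,d=(0,0,0):proj(n,q+r.apply([0,0,z])+M@np.array(d))
    f0,c0=P(.092),P(.012);d=(f0-c0)/np.linalg.norm(f0-c0);nn=np.array([-d[1],d[0]])
    print(n,'normal',nn.round(2),'px/mm normal from xf,yf:',[(nn@(P(.092,v)-f0)).round(2) for v in((.001,0,0),(0,.001,0))],'wrist/uv per mm',[(P(.092,v)-f0).round(2) for v in((.001,0,0),(0,.001,0))])
    hs=cv2.cvtColor(cv2.imread(f'pics/{n}.png'),cv2.COLOR_BGR2HSV).astype(float)
    for z in(.03,.045,.06,.075,.085):
        c=P(z);o=np.arange(-8,9,1) if n!='wrist6' else np.arange(-32,33,4);pt=c[:,None]+nn[:,None]*o
        print(z,'S',mc(hs[:,:,1],pt[::-1],order=1).astype(int),'V',mc(hs[:,:,2],pt[::-1],order=1).astype(int))
E
```

```text
side6 normal [-0.64  0.77] px/mm normal from xf,yf: [np.float64(-0.38), np.float64(-0.02)] wrist/uv per mm [array([ 0.25, -0.29]), array([-0.2 , -0.19])]
0.03 S [137 138 139 139 139  96  30  38  42  42  39  79 129 136 133 134 135] V [145 145 146 149 149 117 115 101  87  92  93  88  90  87  86  88  89]
0.045 S [138 139 138 140 139 115  40  32  33  35  35  62 120 136 134 136 135] V [151 151 148 146 144 119 118 125 127 122 111  87  87  92  92  91  88]
0.06 S [139 140 139 140 140 112  49  33  35  34  33  66 130 137 136 133 134] V [156 155 153 154 155 129 116 124 127 123 110  92  93  94  94  94  92]
0.075 S [29 28 28 29 29 33 38 34 34 37 38 40 40 41 35 29 28] V [164 163 164 164 166 134 111 121 126 123 112  93  93  93 130 167 168]
0.085 S [28 29 30 30 30 33 39 34 35 34 37 43 43 37 29 30 29] V [163 164 164 165 167 147 113 120 126 123 112  93  92 129 167 166 168]
top6 normal [ 0.99 -0.11] px/mm normal from xf,yf: [np.float64(-0.16), np.float64(-0.4)] wrist/uv per mm [array([-0.2 , -0.34]), array([-0.38,  0.19])]
0.03 S [23 14 16 25 20 26 38 33 39 42 40 39 36 41 44 42 43] V [ 39  44  41  36  
[... 748 characters left out ...]
])]
0.03 S [121 120 120  33  37  46  50  43  45  44  52  57  38  55 127 129 129] V [223 223 223  57 101  71  85 103 107 108  98  87 112  94 161 179 173]
0.045 S [125 124 122 123 125  71  45  48  50  49  45 102 117 120 125 120 125] V [221 222 223 223 222 104  87  88  94  97 101 176 216 197 173 161 180]
0.06 S [75 21 21 21 19 33 45 31 42 41 45 25 22 24 23 23 22] V [198 193 191 194 195 119  88  93 101 103 106 190 193 194 194 195 193]
0.075 S [23 21 21 20 21 26 40 39 40 40 43 24 25 24 21 23 24] V [162 192 193 195 195 164  84  94  98 101 103 192 195 193 192 194 193]
0.085 S [22 22 23 21 22 23 35 40 36 42 41 24 24 23 23 24 22] V [179 194 193 195 193 189  83  89  94  97 103 191 194 192 193 195 190]
```

The pin axis needs about +1.8 mm in fork x and +2.8 mm in fork y, which is within what the tapered foot can take up. I'll shift it and enter gently.

>>> move_arm([
  {"tx":0.07,"ty":0.045,"tz":0,"ax":0,"ay":0,"az":0},
  {"tx":0,"ty":0,"tz":0.1,"ax":0,"ay":0,"az":0},
  {"tx":0,"ty":0,"tz":0.1,"ax":0,"ay":0,"az":0},
  {"tx":0,"ty":0,"tz":0.1,"ax":0,"ay":0,"az":0},
  {"tx":0,"ty":0,"tz":0.1,"ax":0,"ay":0,"az":0},
  {"tx":0,"ty":0,"tz":0.1,"ax":0,"ay":0,"az":0},
  {"tx":0,"ty":0,"tz":0.05,"ax":0,"ay":0,"az":0},
  {"tx":0,"ty":0,"tz":0,"ax":0,"ay":0,"az":0},
])

```text
time_s: 13.4
tool_pos: [0.4748, 0.1518, 0.2368]
ee_rot: [2.533, -0.003, 2.016]
contact_force: [0.3, -0.5, -2.4]
width: 0.357
gripper_force: 60.2
```

```bash
cat > st.py <<'E'
from h import *
s=readout.state();r,q=pose(s);p=np.load('fork.npy');M,t=ff(p)
print(s['time_s'],'fork',(M.T@(q-t)*1000).round(1),(tooly(p,0).inv()*r).as_rotvec().round(3),'F',(M.T@s['contact_force']).round(1),'T',(M.T@s['torque']).round(2),s['width'])
E
python3 st.py
```

```text
13.4 fork [ 1.   2.8 87.2] [0.002 0.002 0.002] F [-1.3 -0.5 -2. ] T [ 0.03  0.5  -0.  ] 0.3568260356582669
```

>>> move_arm([
  {"tx":0,"ty":0,"tz":0.06,"ax":0,"ay":0,"az":0},
  {"tx":0,"ty":0,"tz":0.06,"ax":0,"ay":0,"az":0},
  {"tx":0,"ty":0,"tz":0.06,"ax":0,"ay":0,"az":0},
  {"tx":0,"ty":0,"tz":0.06,"ax":0,"ay":0,"az":0},
  {"tx":0,"ty":0,"tz":0,"ax":0,"ay":0,"az":0},
])

```text
time_s: 13.82
tool_pos: [0.4798, 0.1542, 0.2293]
ee_rot: [2.532, -0.002, 2.015]
contact_force: [0.9, 1.1, -2.5]
width: 0.357
gripper_force: 60.2
```

```bash
python3 st.py
```

```text
13.8167 fork [ 1.3  2.8 77.9] [0.002 0.002 0.002] F [-0.4  0.6 -2.7] T [0.07 0.52 0.02] 0.35655641785617503
```

>>> move_arm([
  {"tx":0,"ty":0,"tz":0.06,"ax":0,"ay":0,"az":0},
  {"tx":0,"ty":0,"tz":0.06,"ax":0,"ay":0,"az":0},
  {"tx":0,"ty":0,"tz":0.06,"ax":0,"ay":0,"az":0},
  {"tx":0,"ty":0,"tz":0.06,"ax":0,"ay":0,"az":0},
  {"tx":0,"ty":0,"tz":0.06,"ax":0,"ay":0,"az":0},
  {"tx":0,"ty":0,"tz":0.06,"ax":0,"ay":0,"az":0},
  {"tx":0,"ty":0,"tz":0,"ax":0,"ay":0,"az":0},
])

```text
time_s: 14.4
tool_pos: [0.4873, 0.1578, 0.2174]
ee_rot: [2.532, -0.002, 2.015]
contact_force: [0.6, 1.0, -2.7]
width: 0.351
gripper_force: 60.2
```

```bash
python3 st.py
```

```text
14.4 fork [ 1.3  2.8 63.4] [0.002 0.002 0.002] F [-0.8  0.6 -2.8] T [0.03 0.52 0.02] 0.35077912857468163
```

>>> move_arm([
  {"tx":0,"ty":0,"tz":0.06,"ax":0,"ay":0,"az":0},
  {"tx":0,"ty":0,"tz":0.06,"ax":0,"ay":0,"az":0},
  {"tx":0,"ty":0,"tz":0.06,"ax":0,"ay":0,"az":0},
  {"tx":0,"ty":0,"tz":0.06,"ax":0,"ay":0,"az":0},
  {"tx":0,"ty":0,"tz":0.06,"ax":0,"ay":0,"az":0},
  {"tx":0,"ty":0,"tz":0.06,"ax":0,"ay":0,"az":0},
  {"tx":0,"ty":0,"tz":0,"ax":0,"ay":0,"az":0},
])

```text
time_s: 14.98
tool_pos: [0.4947, 0.1613, 0.2056]
ee_rot: [2.532, -0.002, 2.015]
contact_force: [-0.5, 0.6, -2.6]
width: 0.352
gripper_force: 60.2
```

```bash
python3 st.py
```

```text
14.9833 fork [ 1.3  2.8 49. ] [0.002 0.002 0.002] F [-1.7  0.8 -2.1] T [0.07 0.44 0.02] 0.3522132911186186
```

>>> move_arm([
  {"tx":0,"ty":0,"tz":0.06,"ax":0,"ay":0,"az":0},
  {"tx":0,"ty":0,"tz":0.06,"ax":0,"ay":0,"az":0},
  {"tx":0,"ty":0,"tz":0.06,"ax":0,"ay":0,"az":0},
  {"tx":0,"ty":0,"tz":0.06,"ax":0,"ay":0,"az":0},
  {"tx":0,"ty":0,"tz":0.06,"ax":0,"ay":0,"az":0},
  {"tx":0,"ty":0,"tz":0.06,"ax":0,"ay":0,"az":0},
  {"tx":0,"ty":0,"tz":0,"ax":0,"ay":0,"az":0},
])

```text
time_s: 15.57
tool_pos: [0.5022, 0.1649, 0.1939]
ee_rot: [2.532, -0.002, 2.015]
contact_force: [-0.7, 0.7, -1.8]
width: 0.356
gripper_force: 60.6
```

```bash
python3 st.py
```

```text
15.5667 fork [ 1.3  2.8 34.6] [0.001 0.002 0.002] F [-1.3  1.  -1.3] T [0.12 0.59 0.  ] 0.3561129995438907
```

>>> move_arm([
  {"tx":0,"ty":0,"tz":0.06,"ax":0,"ay":0,"az":0},
  {"tx":0,"ty":0,"tz":0.06,"ax":0,"ay":0,"az":0},
  {"tx":0,"ty":0,"tz":0.06,"ax":0,"ay":0,"az":0},
  {"tx":0,"ty":0,"tz":0.06,"ax":0,"ay":0,"az":0},
  {"tx":0,"ty":0,"tz":0.06,"ax":0,"ay":0,"az":0},
  {"tx":0,"ty":0,"tz":0.06,"ax":0,"ay":0,"az":0},
  {"tx":0,"ty":0,"tz":0.06,"ax":0,"ay":0,"az":0},
  {"tx":0,"ty":0,"tz":0,"ax":0,"ay":0,"az":0},
])

```text
time_s: 16.23
tool_pos: [0.5109, 0.1691, 0.1799]
ee_rot: [2.532, -0.002, 2.015]
contact_force: [-0.1, -0.4, -3.4]
width: 0.355
gripper_force: 60.5
```

```bash
python3 st.py
```

```text
16.2333 fork [ 1.2  2.8 17.6] [0.002 0.002 0.002] F [-2.2 -0.4 -2.7] T [0.04 0.63 0.03] 0.3548696745390058
```

>>> move_arm([
  {"tx":0,"ty":0,"tz":0.03,"ax":0,"ay":0,"az":0},
  {"tx":0,"ty":0,"tz":0.03,"ax":0,"ay":0,"az":0},
  {"tx":0,"ty":0,"tz":0.03,"ax":0,"ay":0,"az":0},
  {"tx":0,"ty":0,"tz":0.03,"ax":0,"ay":0,"az":0},
  {"tx":0,"ty":0,"tz":0,"ax":0,"ay":0,"az":0},
])

```text
time_s: 16.65
tool_pos: [0.5132, 0.1702, 0.1763]
ee_rot: [2.532, -0.002, 2.015]
contact_force: [-3.2, -1.3, -1.8]
width: 0.36
gripper_force: 60.7
```

```bash
python3 st.py
```

```text
16.65 fork [ 1.2  2.9 13.2] [0.001 0.002 0.002] F [-3.9  0.2  0.5] T [ 0.05  0.83 -0.  ] 0.36006946421659886
```

>>> move_arm([
  {"tx":0,"ty":0,"tz":0.025,"ax":0,"ay":0,"az":0},
  {"tx":0,"ty":0,"tz":0.025,"ax":0,"ay":0,"az":0},
  {"tx":0,"ty":0,"tz":0,"ax":0,"ay":0,"az":0},
])

```text
time_s: 16.9
tool_pos: [0.5138, 0.1705, 0.1753]
ee_rot: [2.532, -0.002, 2.016]
contact_force: [-9.8, -3.6, 6.1]
width: 0.351
gripper_force: 62.0
```

```bash
python3 st.py
```

```text
16.9 fork [ 1.2  2.9 12. ] [0.001 0.002 0.001] F [-5.   1.  10.9] T [-0.02  1.05  0.06] 0.35061668638682186
```

>>> move_arm([
  {"tx":0,"ty":0,"tz":0.03,"ax":0,"ay":0,"az":0},
  {"tx":0,"ty":0,"tz":0,"ax":0,"ay":0,"az":0},
  {"tx":0,"ty":0,"tz":0,"ax":0,"ay":0,"az":0},
])

```text
time_s: 17.15
tool_pos: [0.5139, 0.1706, 0.1753]
ee_rot: [2.531, -0.002, 2.016]
contact_force: [-17.8, -9.6, 16.1]
width: 0.359
gripper_force: 63.5
```

```bash
python3 st.py
```

```text
17.15 fork [ 1.2  2.9 11.9] [-0.     0.002  0.001] F [-7.3 -1.  24.8] T [-0.18  1.42  0.03] 0.3590573022296679
```

>>> move_arm([
  {"tx":0,"ty":0,"tz":-0.03,"ax":0,"ay":0,"az":0},
  {"tx":0,"ty":0,"tz":0,"ax":0,"ay":0,"az":0},
  {"tx":0,"ty":0,"tz":0,"ax":0,"ay":0,"az":0},
  {"tx":0,"ty":0,"tz":0,"ax":0,"ay":0,"az":0},
  {"tx":0,"ty":0,"tz":0,"ax":0,"ay":0,"az":0},
  {"tx":0,"ty":0,"tz":0,"ax":0,"ay":0,"az":0},
  {"tx":0,"ty":0,"tz":0,"ax":0,"ay":0,"az":0},
  {"tx":0,"ty":0,"tz":0,"ax":0,"ay":0,"az":0},
], claw=0.3)

```text
time_s: 17.82
tool_pos: [0.5144, 0.1708, 0.1748]
ee_rot: [2.532, -0.002, 2.015]
contact_force: [-0.2, 0.5, 0.4]
width: 0.646
gripper_force: 0.0
```

```bash
python3 st.py
```

```text
17.8167 fork [ 1.4  2.8 11.3] [0.001 0.002 0.002] F [0.3 0.6 0.3] T [0.07 0.26 0.01] 0.6463363626166231
```

>>> move_arm([
  {"tx":0,"ty":0,"tz":-0.2,"ax":0,"ay":0,"az":0},
  {"tx":0,"ty":0,"tz":-0.4,"ax":0,"ay":0,"az":0},
  {"tx":0,"ty":0,"tz":-0.5,"ax":0,"ay":0,"az":0},
  {"tx":0,"ty":0,"tz":-0.5,"ax":0,"ay":0,"az":0},
  {"tx":0,"ty":0,"tz":-0.5,"ax":0,"ay":0,"az":0},
  {"tx":0,"ty":0,"tz":-0.5,"ax":0,"ay":0,"az":0},
  {"tx":0,"ty":0,"tz":-0.5,"ax":0,"ay":0,"az":0},
  {"tx":0,"ty":0,"tz":0,"ax":0,"ay":0,"az":0},
  {"tx":0,"ty":0,"tz":0,"ax":0,"ay":0,"az":0},
  {"tx":0,"ty":0,"tz":0,"ax":0,"ay":0,"az":0},
])

```text
time_s: 18.65
tool_pos: [0.45, 0.1399, 0.2761]
ee_rot: [2.532, -0.002, 2.015]
contact_force: [0.1, 0.6, -0.3]
width: 0.652
gripper_force: 0.0
```

```bash
python3 - <<'E'
from h import *
import st
p=np.load('fork.npy');M,t=ff(p)
a=grab('wrist','w8');b=grab('side','s8');g=grab('top','t8')
for n in('w8','s8','t8'):print(n,'headtop',proj(n,t+M@[0,0,.04]).round(1),'collar',proj(n,t).round(1),'handle',proj(n,t+M@[-.075,0,.04]).round(1),'foot',proj(n,t+M@[0,0,-.08]).round(1))
cv2.imwrite('pics/c8.png',np.vstack([np.hstack([cv2.resize(b[95:170,255:355],(400,300)),cv2.resize(g[180:255,180:280],(400,300))]),np.hstack([cv2.resize(a[60:360,120:520],(400,300)),cv2.resize(g,(400,300))])])[:,:,::-1])
E
```

```text
18.65 fork [  1.    2.7 135.2] [0.002 0.001 0.002] F [ 0.1  0.5 -0.4] T [-0.04  0.26 -0.02] 0.6519304530948867
w8 headtop [317.6 204.4] collar [318.  190.2] handle [223.1 204.5] foot [318.4 170.8]
s8 headtop [285.6 124. ] collar [294. 131.] handle [266.7 145.8] foot [309.4 143.9]
t8 headtop [210.7 221.2] collar [209.9 214.4] handle [225.4 246. ] foot [208.6 202.1]
```

View pics/c8.png

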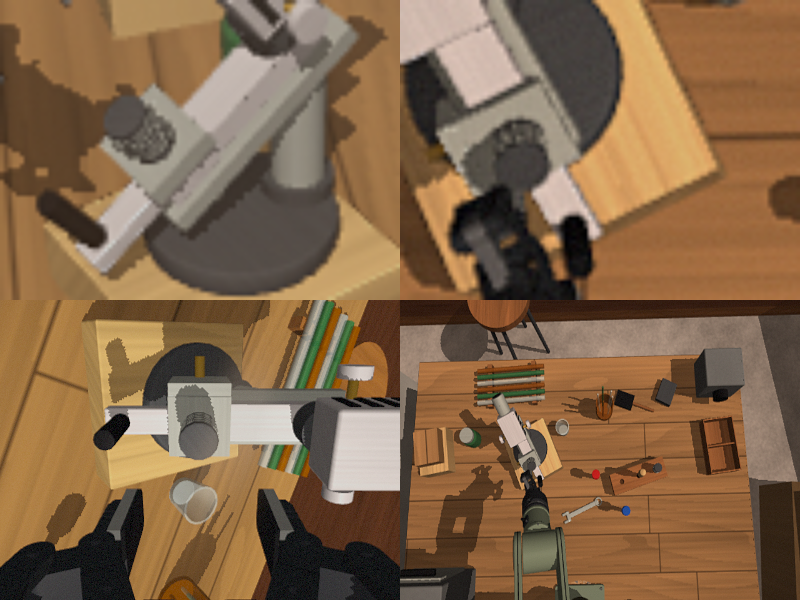

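The side view shows the head's top at (286,124); seated flush it should be at (285.6,124.0). The arm is in line and home, the robot is clear, and the other pins, the tumbler and the jar have not moved.

```bash
python3 -c "
from cell import order
print(order.close_job())"
```

```text
the job is handed in; nothing more can be done
None
```

The torch arm is swung home and the lock pin is pushed through fork and lug with its head flush on the fork. The gripper is released and clear, and the job was handed in after about 19 s; no verdict came back.

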